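# Screw the filler cap onto the honing-oil tank

### The arm

A 7-joint arm with a two-finger parallel gripper is mounted at the origin on the work surface. World frame = base frame: x ahead of the robot, y to its left, z up, the work surface at z = 0. Lengths are in m, angles in rad, forces in N, time in s.
With the tool pointing down it reaches from about 0.35 to 0.775 m from the base axis. Payload 3.1 kg.
Tool frame: the origin (TCP) lies at the very end of the fingers, on their centre line; the grasp point (between the pads) lies 19 mm behind it; x points along the fingers, y is the direction in which the jaws open and shut, and the axes are right-handed (so a half turn about x gives the same grasp; the last joint's range is limited). The gripper opens to 85 mm and grips with 20 to 120 N. Pads are 22 mm wide; open, the fingers measure 114 mm over their backs; the gripper's body (76 mm by 85 mm) begins 54 mm behind the grasp point. The pads swing forward as they close: fully open they stand 13 mm farther back than shut.
Start: joints at [1.298, 0.311, 0.014, 1.512, -0.004, 1.319, -0.027], TCP at [0.126, -0.535, 0.231] pointing down, gripper open.
Joint ranges: [-2.7, 2.7], [-0.3, 1.91], [-1.27, 1.3], [0.12, 2.57], [-1.44, 4.58], [0.2, 2.03], [-3.05, 3.05]. Speed limits (rad/s): [2.79, 2.79, 3.14, 3.14, 3.14, 3.14, 3.14].

### API

Orientations are given as a rotation vector (axis times angle).
In Python, from rig import env gives the robot as it stands. The module is installed in compiled form; this text tells all that it offers.
- The arm moves only by the tool send_rows, never from a script. Its arguments are lists of equal length, an entry for each row: "angular": the turn, a rotation vector about the tool's x, y, z in units of 10 degrees (1.0 is 10 degrees), a list of three; "offset": the shift along the tool's x, y, z in units of 60 mm (1.0 is 60 mm), a list of three; "fingers": the closure, from -1 (fully open) to 1 (shut). In form: {"angular": [[ax, ay, az], ...], "offset": [[x, y, z], ...], "fingers": [fingers, ...]}. A call has 1 to 5 rows; each row is the pose to reach, as a shift and turn from the pose commanded when the call began, along the tool's axes at that moment; what a row does not reach only later rows make up. A row lasts 1/8 s, in which the tool goes at most 62.5 mm and 10.7 degrees, less where a joint would pass 70% of its speed; a pose out of reach is approached as far as the arm can. A call with a gripper value outside its range is refused whole. The fingers move at their own pace and stop on an object; the grip force is fixed at half the most. Time passes only in rows, so rows that repeat a pose let the fingers close. It gives the time, the measured TCP pose, the force and the opening at its end, in the units of the state.
- env.get_obs(): the state, without advancing time (a new reading comes with each control period).
- env.read_camera(name): name is "scene" or "top"; returns the picture (480x640x3 uint8, blue, green, red); there is no depth.
- env.camera_params(name): a dict with "fx", "fy", "cx", "cy" (pixels), "k1" (the pictures are not rectified: a ray, as slopes to the right and down, at radius r is drawn at 1 + k1 r^2 times it, then the intrinsics apply), "pose" (4x4, takes a point from camera to world coordinates). Camera axes: x right, y down, z forward; pixel columns grow to the right and rows downward; lengths in m; the calibration is good to about 2 mm. A picture is of the moment at which its call begins. camera_params takes no time and is no camera call.
- env.sign_off(): hands the job in, once; it reports no verdict.
Trained networks look in the newest picture that a camera, given by its name, has taken for a name from the list of things; names that differ only in an ending like _2 or _b are one class to them, and where a whole thing is asked for, a point or a joint stands for the part that bears it (a point fixed in the world has none). Each returns a list of dicts, best first, with "conf" (0 to 1); they miss things now and then, are a little off and sometimes report something else, mostly with a low value. They report only what shows in the picture. A call takes as long as a camera call. They do not tell look-alikes from the thing itself.
- env.spot_in(camera, query): "at" ([column, row] in pixels, amid what is visible of it).
- env.place_of(camera, query): "at" ([column, row] in pixels: a listed point, or the origin of a listed thing).
The state is a dict: "time": time; "q": joint angles; "qd": joint speeds; "joint_torque": joint torques, N m; "tool_pos": TCP position; "tool_rot": TCP orientation; "contact_force": force on the tool from outside, world axes, zero at the start; "wrist_torque": the same for the moment, N m; "grip_width": finger opening in m.
Only numpy, scipy, OpenCV 4.12 (cv2) and the standard library are available. Lean on these libraries where they do the work, as an engineer would, in place of code of your own. Each camera call takes 0.05 s, during which the arm holds its last target. There are 200 camera calls.

### The job

Put the black screw cap lying on the bench back onto the filler neck of the oil tank and screw it straight and fully home. The threads cross and strip easily: find the thread start first (turned backward under light pressure, the cap drops into it), then screw it forward to its stop without ever forcing it. Leave the other things on the bench where they are and let go of the cap at the end.

Things in the scene. Friction and masses are not known exactly. Their poses are not given: they have to be found in the camera images.
- cap: The screw cap: black ribbed plastic cup, mouth down on the bench, about 50 mm across, 33.5 mm high. Origin: centre of the skirt's underside (z up). Grip it across the ribbed disc that fills its top 12 mm (21.5 to 33.5 mm above the origin). Hollow below, skirt 48 mm across, with three equal lugs, 120 deg apart, at the skirt's lower edge. About 70 g. Its right-hand thread closes clockwise seen from above.
- tank: Grey oil tank screwed to the bench, 120 x 150 mm, 70 mm high. Origin: centre of its underside, z up. On its top centre stands a bare metal filler neck, 30 mm high, 39 mm over the threads, its top tapered to 21 mm to guide the cap. Three thread starts, 120 deg apart, whose direction is NOT given by the tank's yaw and differs each time: find it by feel.
- mouth (a point): Centre of the neck's rim, 100 mm above the bench. Height of the cap's origin above it: -7 mm resting on the thread starts, falling to -11 mm where the threads' tops run down clockwise (3.5 mm per rad) to a blind wall (forward there only jams: crossed); -16 mm dropped in at the starts; then, 1.1 to 1.8 rad forward, -20.5 mm at the hard stop. Press with 3 to 6 N, stop at 0.3 N m. Side play 1 to 2 mm.
- collar: Bystander: plain brass ring, 38 mm outside, 22 mm bore, 24 mm high, standing on the bench near the cap. Origin: centre of its underside.
- blank: Bystander: dark wooden plug, 34 mm thick, 46 mm high with a tapered top, standing near the cap. Origin: centre of its underside.
- jar: Bystander: closed amber glass jar with a steel lid, 52 mm thick, 70 mm high, standing between the cap and the tank, nearer the robot. Origin: centre of its underside.
- stone: Bystander: brick-coloured whetstone 70 x 200 x 28 mm lying flat to the left of the tank. Origin: centre of its underside.
- mallet: Bystander: small mallet lying far right, head 44 mm thick and 75 mm wide, handle 190 mm along its own -x. Origin: under the head.
- driver: Bystander: screwdriver lying beyond the cap, along its own x, handle at -x. Origin: underside.
- knife: Bystander: kitchen knife lying flat at the near left, about 330 mm long along its own x, dark wooden handle at -x, blade at +x. Origin: underside, where handle and blade meet.
Mind the look-alikes: they are no part of the job. What is shaped like the cap but green or red is not meant.

How it is judged:
On the way, in this order (a step that is already met when the one before it is completed fails the run):
1. the cap is brought straight over the neck or onto it (horizontal distance between cap and mouth below 0.008 m and z of cap in the frame of mouth below 0.015 m and angle between cap's own z axis and vertical below 0.15 rad).
2. the cap has dropped in at the thread starts and sits straight, not crossed (horizontal distance between cap and mouth below 0.004 m and z of cap in the frame of mouth below -0.0145 m and angle between cap's own z axis and vertical below 0.08 rad), for 0.1 s.
At the end, for the whole second after the job is handed in: The cap sits on the neck, screwed to its stop (its origin at least 19.3 mm below the rim, within 3 mm of the neck's axis, tilted less than 0.06 rad), still and released (z of cap in the frame of mouth below -0.0193 m and horizontal distance between cap and mouth below 0.003 m and angle between cap's own z axis and vertical below 0.06 rad and linear speed of cap below 0.01 m/s and contact force between the fingers and cap below 0.05 N); the robot touches nothing.
It fails at once if the threads are forced: more than 60 N between the cap and the tank with its neck (contact force between cap and tank above 60 N).
It fails at once if a bystander is moved by more than 40 mm (distance of any of collar, blank, jar, stone, mallet, driver, knife from where it was at the start of the episode above 0.04 m).
It also fails if it takes over 72 s, if anything falls off the work surface, if the arm or the gripper's body presses on something with over 40 N, if the wrist force passes 120 N, or if a joint passes its speed limit or range.

## Working session

There is one attempt and no reset: what is moved stays moved. The work goes in short steps, Python scripts to look and compute and a tool call to move; the robot and the scene stay as the last step left them, time stands still between calls to the robot, and variables do not carry over. Pictures are saved under pics/ and viewed, about 8 in all and at most 12, crops included, and the job is handed in when it is done.

Besides the shell and the picture viewer there is one more tool, called as name(argument=value, ...), one argument or row to a line, values as JSON. send_rows: Moves the arm, as the interface text tells. Its arguments: {"type":"object","properties":{"angular":{"type":"array","items":{"type":"array","items":{"type":"number"}}},"offset":{"type":"array","items":{"type":"array","items":{"type":"number"}}},"fingers":{"type":"array","items":{"type":"number"}}},"required":["angular","offset","fingers"]}

```bash
mkdir -p pics; cat > h.py <<'E'
import numpy as np, cv2
from rig import env
def ray(cam,px):
    p=env.camera_params(cam); d=np.array([(px[0]-p['cx'])/p['fx'],(px[1]-p['cy'])/p['fy']])
    u=d.copy()
    for _ in range(20): u=d/(1+p['k1']*(u@u))
    T=np.array(p['pose']); return T[:3,3],T[:3,:3]@np.array([u[0],u[1],1])
def at_z(cam,px,z):
    o,d=ray(cam,px); return o+d*(z-o[2])/d[2]
def proj(cam,P):
    p=env.camera_params(cam);T=np.array(p['pose']);c=T[:3,:3].T@(np.array(P)-T[:3,3]);u=c[:2]/c[2];u=u*(1+p['k1']*(u@u))
    return np.array([u[0]*p['fx']+p['cx'],u[1]*p['fy']+p['cy']])
E
python3 - <<'E'
from h import *
np.set_printoptions(precision=4,suppress=True)
for c in('scene','top'):
    im=env.read_camera(c); cv2.imwrite(f'pics/{c}0.png',im)
    p=env.camera_params(c); print(c,p['fx'],p['k1'],np.array(p['pose'])[:3].tolist())
    for q,z in(('cap',0),('mouth',.1),('tank',0),('jar',0),('collar',0),('blank',0)):
        for d in env.place_of(c,q)[:4]: print(c,q,round(d['conf'],2),np.round(d['at'],1),at_z(c,d['at'],z)[:2])
print(env.get_obs())
E
```

```text
scene 525.4044606378617 -0.12504499557921347 [[0.24333630640307305, 0.6154311740605901, -0.749687876372903, 1.466664008294875], [0.9697045031643944, -0.17146233738239106, 0.17399380276912724, -0.17840048839030545], [-0.021462025272668304, -0.7693147189894202, -0.6385093927401729, 0.8933746604878254]]
scene cap 0.83 [257.1 306.6] [ 0.6236 -0.1506]
scene cap 0.83 [312.8 309.7] [ 0.6663 -0.0284]
scene cap 0.8 [278.1 277. ] [ 0.5396 -0.0862]
scene mouth 0.87 [388.7 231.2] [0.559 0.186]
scene tank 0.89 [385.1 270. ] [0.5853 0.1733]
scene collar 0.47 [237.6 266.5] [ 0.4756 -0.1783]
scene blank 0.51 [189.4 293.3] [ 0.5393 -0.3024]
scene blank 0.36 [288.1 361.9] [ 0.7956 -0.1111]
top 440.9876610003097 -0.05346688027075549 [[-0.01540271107010183, -0.991568002153467, 0.1286687747554671, 0.41262523701241144], [-0.9998732406631272, 0.01579347195126148, 0.0020171389493049705, 0.022465018438370597], [-0.004032257123131924, -0.12862139537847844, -0.9916855739363087, 1.1973116513824302]]
top cap 0.83 [356.3 256.1] [ 0.5292 -0.0859]
top cap 0.76 [340.2 208.5] [ 0.6621 -0.045 ]
top cap 0.52 [380.7 221.4] [ 0.6241 -0.1558]
top mouth 0.65 [388.9 278.7] [ 0.4617 -0.1564]
top mouth 0.55 [253.1 234. ] [0.5794 0.1815]
top jar 0.77 [339.4 293.7] [ 0.428  -0.0376]
top jar 0.31 [438.4 246.1] [ 0.553  -0.3122]
top collar 0.54 [388.4 277.4] [ 0.4697 -0.1715]
top blank 0.66 [435.1 250.7] [ 0.5405 -0.3024]
{'time': 0.7, 'q': array([ 1.2983,  0.3108,  0.014 ,  1.5115, -0.0044,  1.3192, -0.0272]), 'qd': array([ 0.0011,  0.0003, -0.0009,  0.0007, -0.0003,  0.0016,  0.0011]), 'joint_torque': array([  0.0004, -37.9688,   0.1458, -23.0816,   0.0124,   0.0019,
        -0.    ]), 'tool_pos': array([ 0.1259, -0.5354,  0.2314]), 'tool_rot': array([ 2.099 ,  0.2433, -2.099 ]), 'contact_force': array([-0.6332, -0.6584, -0.0402]), 'wrist_torque': array([ 0.0002, -0.0134, -0.0171]), 'grip_width': 0.08531876163502636}
```

View pictures.

View pics/scene0.png

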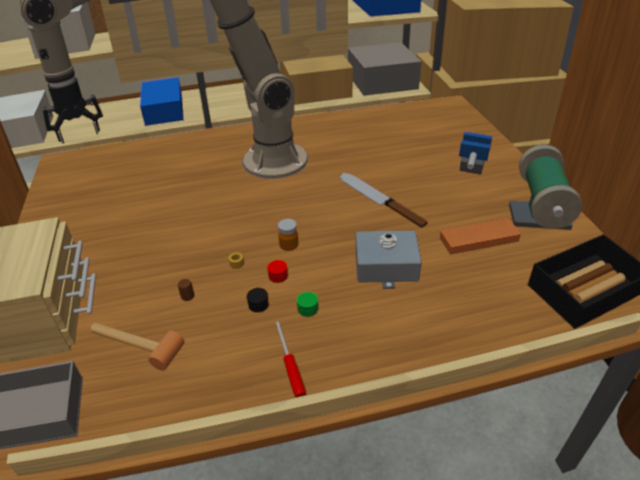

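View pics/top0.png

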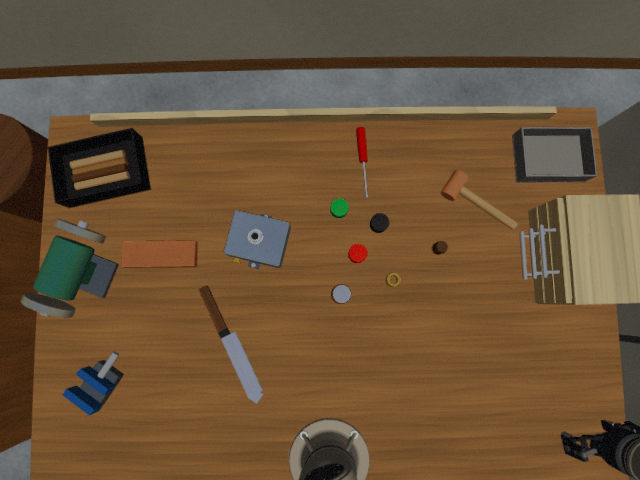

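```bash
cat > m.py <<'E'
from h import *
from scipy.optimize import least_squares
np.set_printoptions(precision=4,suppress=True)
def sil(cam,xy,rings):
    a=np.linspace(0,2*np.pi,60,endpoint=False)
    pts=np.array([proj(cam,[xy[0]+r*np.cos(t),xy[1]+r*np.sin(t),z]) for r,z in rings for t in a],np.float32)
    h=cv2.convexHull(pts); m=cv2.moments(h); return np.array([m['m10'],m['m01']])/m['m00'],m['m00']
if __name__=='__main__':
    C=[(.024,0),(.025,.0215),(.025,.0335)]
    obs={}
    for c,px in(('scene',(258,300)),('top',(380,222))):
        im=cv2.imread(f'pics/{c}0.png').max(2); x,y=px
        sub=im[y-20:y+21,x-20:x+21]; mask=(sub<60).astype(np.uint8)
        n,l,s,ce=cv2.connectedComponentsWithStats(mask); k=l[20,20]; obs[c]=ce[k]+[x-20,y-20]; print(c,obs[c],s[k])
    for c in obs:
        r=least_squares(lambda v:sil(c,v,C)[0]-obs[c],[.62,-.154],diff_step=1e-4); print(c,r.x,sil(c,r.x,C)[1])
    a=cv2.resize(cv2.imread('pics/top0.png')[205:270,220:295],None,fx=8,fy=8,interpolation=cv2.INTER_CUBIC)
    b=cv2.resize(cv2.imread('pics/scene0.png')[222:262,360:415],None,fx=8,fy=8,interpolation=cv2.INTER_CUBIC)
    b=cv2.copyMakeBorder(b,0,max(0,a.shape[0]-b.shape[0]),0,0,cv2.BORDER_CONSTANT)[:,:190*2]
    cv2.imwrite('pics/crop.png',cv2.resize(np.hstack([a[:,:400+0],b[:a.shape[0]]]),None,fx=1,fy=1))
E
python3 m.py
```

```text
scene [257.4108 299.6479] [  9   8  21  24 409]
top [378.8105 222.6842] [ 10  11  19  20 285]
scene [ 0.6188 -0.1472] 479.1891569630243Traceback (most recent call last):
  File "m.py", line 16, in <module>
    r=least_squares(lambda v:sil(c,v,C)[0]-obs[c],[.62,-.154],diff_step=1e-4); print(c,r.x,sil(c,r.x,C)[1])
    return func(*args, **kwargs)
    vector_fun = VectorFunction(
        fun_wrapped,
    ...<6 lines>...
        workers=workers
    )
    self._update_fun()
    ~~~~~~~~~~~~~~~~^^
    self.f = self.fun_wrapped(xp_copy(self.x))
             ~~~~~~~~~~~~~~~~^^^^^^^^^^^^^^^^^
    return np.atleast_1d(self.fun(x))
                         ~~~~~~~~^^^
    return self.f(x, *self.args, **self.kwargs)
           ~~~~~~^^^^^^^^^^^^^^^^^^^^^^^^^^^^^^
  File "m.py", line 16, in <lambda>
    r=least_squares(lambda v:sil(c,v,C)[0]-obs[c],[.62,-.154],diff_step=1e-4); print(c,r.x,sil(c,r.x,C)[1])
                             ~~~^^^^^^^
  File "m.py", line 6, in sil
    pts=np.array([proj(cam,[xy[0]+r*np.cos(t),xy[1]+r*np.sin(t),z]) for r,z in rings for t in a],np.float32)
                  ~~~~^^^^^^^^^^^^^^^^^^^^^^^^^^^^^^^^^^^^^^^^^^^^^
  File "h.py", line 11, in proj
    p=env.camera_params(cam);T=np.array(p['pose']);c=T[:3,:3].T@(np.array(P)-T[:3,3]);u=c[:2]/c[2];u=u*(1+p['k1']*(u@u))
ValueError: time passes only in moves, steps and waits
```

```bash
sed -i 's/^def ray/from functools import lru_cache\nCP=lru_cache(None)(lambda c: env.camera_params(c))\ndef ray/; s/p=env.camera_params(cam)/p=CP(cam)/' h.py; sed -i 's/sub<60/sub<85/' m.py; python3 m.py
```

```text
scene [257.4305 299.6014] [  9   8  22  24 439]
top [378.9448 222.5357] [ 10  11  20  20 308]
scene [ 0.6187 -0.1471] 479.09846575628035
top [ 0.6173 -0.1477] 302.53097737650387
```

View pics/crop.png

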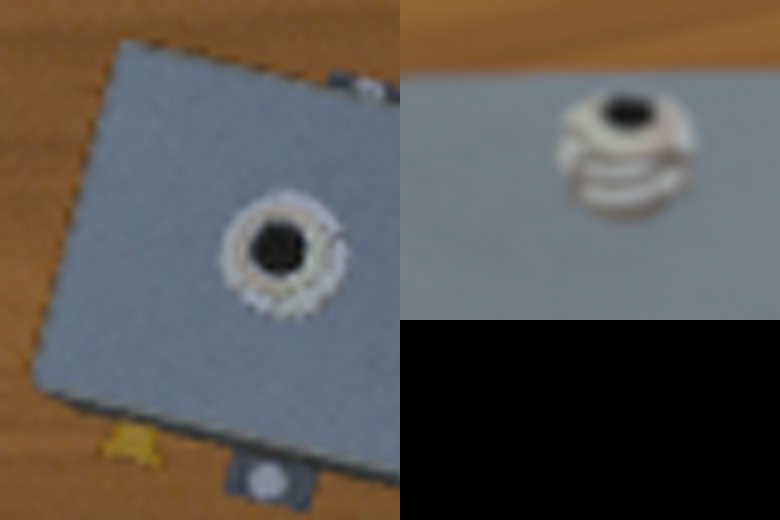

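```bash
cat > s.py <<'E'
from h import *
import sys
from scipy.spatial.transform import Rotation as R
np.set_printoptions(precision=4,suppress=True)
def go(pos,yaw):
    """offset/angular units from present measured pose to TCP pos, tool down, jaw (tool y) at yaw mod pi"""
    o=env.get_obs(); r=R.from_rotvec(o['tool_rot'])
    best=None
    for y in(yaw,yaw+np.pi):
        t=R.from_matrix(np.c_[[0,0,-1],[np.cos(y),np.sin(y),0],[np.sin(y),-np.cos(y),0]])
        d=(r.inv()*t).as_rotvec()
        if best is None or np.linalg.norm(d)<np.linalg.norm(best): best=d
    print('off',r.inv().apply(np.array(pos)-o['tool_pos'])/.06,'ang',np.degrees(best)/10)
def st():
    o=env.get_obs(); m=R.from_rotvec(o['tool_rot']).as_matrix()
    print('t',o['time'],'pos',o['tool_pos'],'x',m[:,0],'yaw',np.arctan2(m[1,1],m[0,1]),'F',o['contact_force'],'M',o['wrist_torque'],'w',o['grip_width'],'\nq',o['q'])
E
python3 - <<'E'
from s import *
for c,(x,y) in(('top',(254,236)),('scene',(388,235))):
    im=cv2.imread(f'pics/{c}0.png').max(2).astype(float); s=im[y-6:y+7,x-6:x+7]; w=np.clip(120-s,0,None)
    w*= (np.hypot(*np.mgrid[-6:7,-6:7])<6)
    yy,xx=np.mgrid[y-6:y+7,x-6:x+7]; p=[(w*xx).sum()/w.sum(),(w*yy).sum()/w.sum()]
    print(c,p,at_z(c,p,.1))
st()
for y in (0,-.2,.2): go([.618,-.1474,.12],y)
E
```

```text
top [np.float64(254.39404313591237), np.float64(235.6367682300582)] [0.5752 0.1782 0.1   ]
scene [np.float64(388.12025769506084), np.float64(235.62276306370794)] [0.5743 0.1792 0.1   ]
t 0.7 pos [ 0.1259 -0.5354  0.2314] x [ 0.     -0.0001 -1.    ] yaw -1.3398942058833763 F [-0.6332 -0.6584 -0.0402] M [ 0.0002 -0.0134 -0.0171] w 0.08531876163502636 
q [ 1.2983  0.3108  0.014   1.5115 -0.0044  1.3192 -0.0272]
off [ 1.8552 -4.4185 -9.4646] ang [-7.677   0.0005 -0.0004]
off [ 1.8552 -4.4185 -9.4646] ang [-6.5311  0.0005 -0.0005]
off [ 1.8552 -4.4185 -9.4646] ang [-8.8229  0.0006 -0.0004]
```

send_rows(
  angular=[
    [0,0,0],
    [0,0,0],
    [0,0,0],
    [0,0,0],
    [0,0,0],
  ],
  offset=[
    [0.15,-0.42,-0.9],
    [0.3,-0.85,-1.8],
    [0.45,-1.25,-2.7],
    [0.6,-1.7,-3.6],
    [0.75,-2.1,-4.5],
  ],
  fingers=[-1,-1,-1,-1,-1],
)

```text
time: 1.32
tool_pos: [0.3612, -0.3497, 0.1864]
tool_rot: [2.099, 0.242, -2.098]
contact_force: [0.8, -1.0, 0.4]
grip_width: 0.0852
```

send_rows(
  angular=[
    [0,0,0],
    [0,0,0],
    [0,0,0],
    [0,0,0],
    [0,0,0],
  ],
  offset=[
    [0.15,-0.42,-0.9],
    [0.3,-0.85,-1.8],
    [0.45,-1.25,-2.7],
    [0.6,-1.7,-3.6],
    [0.75,-2.1,-4.5],
  ],
  fingers=[-1,-1,-1,-1,-1],
)

```text
time: 1.95
tool_pos: [0.5953, -0.1653, 0.1412]
tool_rot: [2.099, 0.243, -2.098]
contact_force: [1.0, 0.7, 0.1]
grip_width: 0.0856
```

```bash
python3 -c "
from s import *
st(); go([.618,-.1474,.08],-.234)"
```

```text
t 1.95 pos [ 0.5953 -0.1653  0.1412] x [ 0.0005 -0.0004 -1.    ] yaw -1.3400097293486304 F [1.0193 0.6754 0.0995] M [-0.0522 -0.065   0.012 ] w 0.08556730737578817 
q [ 0.4243  0.5248 -0.2723  1.4403  0.1457  1.1957 -1.2065]
off [ 1.0196 -0.2053 -0.436 ] ang [-6.337  -0.0003 -0.0038]
```

send_rows(
  angular=[
    [-1,0,0],
    [-2,0,0],
    [-3,0,0],
    [-4,0,0],
    [-5,0,0],
  ],
  offset=[
    [0.1,-0.1,-0.2],
    [0.2,-0.2,-0.43],
    [0.4,-0.2,-0.43],
    [0.6,-0.2,-0.43],
    [0.8,-0.2,-0.43],
  ],
  fingers=[-1,-1,-1,-1,-1],
)

```text
time: 2.58
tool_pos: [0.6163, -0.1492, 0.0928]
tool_rot: [1.54, 0.954, -1.541]
contact_force: [-0.4, 0.1, 0.3]
grip_width: 0.0852
```

send_rows(
  angular=[
    [-1,0,0],
    [-1.34,0,0],
    [-1.34,0,0],
  ],
  offset=[
    [0,0,0],
    [0,0,0],
    [0,0,0],
  ],
  fingers=[-1,-1,-1],
)

```text
time: 2.95
tool_pos: [0.6162, -0.1493, 0.0931]
tool_rot: [1.38, 1.089, -1.38]
contact_force: [-0.3, -0.8, 0.2]
grip_width: 0.0856
```

```bash
python3 -c "
from s import *
st(); go([.618,-.1474,.012],-.234)
a=env.read_camera('scene')[220:340,180:340]; b=env.read_camera('top')[160:280,300:460]
cv2.imwrite('pics/c1.png',cv2.resize(np.vstack([a,b]),None,fx=2.4,fy=2.4,interpolation=cv2.INTER_CUBIC))"
```

```text
t 2.95 pos [ 0.6162 -0.1493  0.0931] x [-0.0002  0.0001 -1.    ] yaw -0.23455803222265514 F [-0.3453 -0.792   0.232 ] M [-0.0262  0.0268 -0.0226] w 0.08562595342947546 
q [ 0.5315  0.6376 -0.5051  1.4382  0.3212  1.1484 -0.2568]
off [ 1.352   0.0224 -0.0371] ang [-0.0032 -0.0002  0.0012]
```

View pics/c1.png

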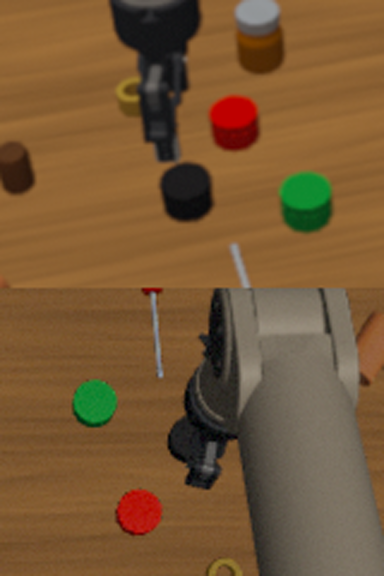

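```bash
python3 -c "
from s import *
P=np.array([.6162,-.1493,.0931]);d=np.array([np.cos(-.2346),np.sin(-.2346),0])
for k in(-.05,.05):
  p=P+k*d+[0,0,.013]
  a=proj('scene',p);b=proj('top',p);print((a-[180,220])*2.4,(b-[300,160])*2.4+[0,288])
go([.618,-.1474,.007],-.234)
"
```

```text
[177.8373  85.8441] [192.6844 471.1467]
[167.365  161.5764] [211.4284 379.5578]
off [ 1.438   0.0219 -0.0349] ang [-0.0034  0.0007 -0.0001]
```

send_rows(
  angular=[
    [0,0,0],
    [0,0,0],
    [0,0,0],
    [0,0,0],
  ],
  offset=[
    [0.5,0.02,-0.035],
    [0.95,0.02,-0.035],
    [1.3,0.02,-0.035],
    [1.44,0.02,-0.035],
  ],
  fingers=[-1,-1,-1,-1],
)

```text
time: 3.55
tool_pos: [0.6168, -0.1472, 0.0054]
tool_rot: [1.378, 1.091, -1.382]
contact_force: [-0.3, -0.4, -0.0]
grip_width: 0.0852
```

send_rows(
  angular=[
    [0,0,0],
    [0,0,0],
    [0,0,0],
    [0,0,0],
    [0,0,0],
  ],
  offset=[
    [0,0,0],
    [0,0,0],
    [0,0,0],
    [0,0,0],
    [0,0,0],
  ],
  fingers=[1,1,1,1,1],
)

```text
time: 4.18
tool_pos: [0.6193, -0.1473, 0.0086]
tool_rot: [1.38, 1.087, -1.377]
contact_force: [-0.6, -0.1, 6.4]
grip_width: 0.0474
```

```bash
python3 -c "
from s import *
st()"
```

```text
t 4.175 pos [ 0.6193 -0.1473  0.0086] x [ 0.0032 -0.0006 -1.    ] yaw -0.2334292297828422 F [-0.6293 -0.0771  6.3805] M [ 0.0719  0.0908 -0.0161] w 0.047431643006138766 
q [ 0.5088  0.7309 -0.4716  1.5063  0.3713  0.9907 -0.2968]
```

send_rows(
  angular=[
    [0,0,0],
    [0,0,0],
    [0,0,0],
    [0,0,0],
    [0,0,0],
  ],
  offset=[
    [-0.3,0,0],
    [-0.9,0,0],
    [-1.6,0,0],
    [-2.4,0,0],
    [-2.5,0,0],
  ],
  fingers=[1,1,1,1,1],
)

```text
time: 4.8
tool_pos: [0.6206, -0.1471, 0.1623]
tool_rot: [1.383, 1.083, -1.372]
contact_force: [0.1, -0.1, -0.8]
grip_width: 0.0471
```

```bash
python3 -c "
from s import *
st(); go([.5748,.1787,.155],-.234)
a=env.read_camera('scene'); p=proj('scene',env.get_obs()['tool_pos']);print(p); x,y=p.astype(int)
cv2.imwrite('pics/c2.png',cv2.resize(a[y-60:y+60,x-60:x+60],None,fx=5,fy=5,interpolation=cv2.INTER_CUBIC))"
```

```text
t 4.8 pos [ 0.6206 -0.1471  0.1623] x [ 0.0089 -0.0015 -1.    ] yaw -0.23339568510678788 F [ 0.0883 -0.0805 -0.7849] M [ 0.0256 -0.0272  0.0241] w 0.04713477442907689 
q [ 0.533   0.5815 -0.5247  1.3501  0.2924  1.2771 -0.2352]
off [ 0.1069 -1.9997 -5.1065] ang [ 0.0035 -0.0032 -0.0518]
[250.2711 253.1772]
```

View pics/c2.png

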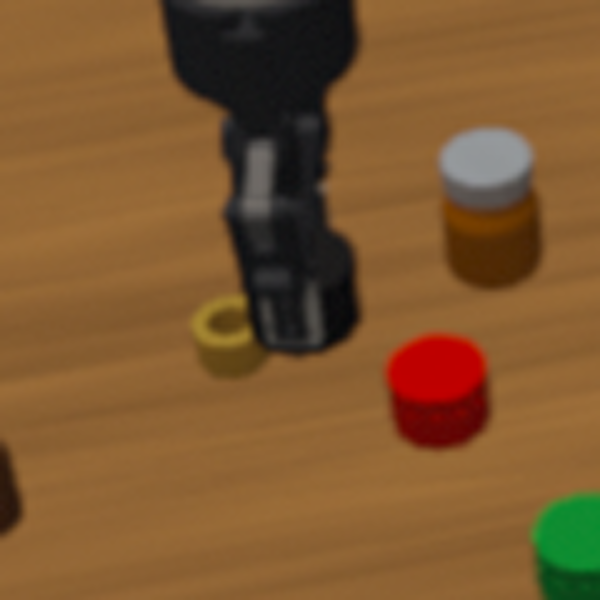

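send_rows(
  angular=[
    [0,0,0],
    [0,0,0],
    [0,0,0],
    [0,0,0],
    [0,0,0],
  ],
  offset=[
    [0,-0.3,-0.75],
    [0,-0.65,-1.65],
    [0,-1.0,-2.5],
    [0,-1.35,-3.4],
    [0,-1.7,-4.3],
  ],
  fingers=[1,1,1,1,1],
)

```text
time: 5.48
tool_pos: [0.5766, 0.1283, 0.1552]
tool_rot: [1.377, 1.091, -1.382]
contact_force: [1.0, 0.6, -0.4]
grip_width: 0.0473
```

send_rows(
  angular=[
    [0,0,0],
    [0,0,0],
    [0,0,0],
    [0,0,0],
  ],
  offset=[
    [0,-0.2,-0.5],
    [0,-0.3,-0.81],
    [0,-0.3,-0.81],
    [0,-0.3,-0.81],
  ],
  fingers=[1,1,1,1],
)

```text
time: 5.98
tool_pos: [0.5727, 0.1759, 0.1562]
tool_rot: [1.379, 1.086, -1.383]
contact_force: [-0.4, 0.9, -0.3]
grip_width: 0.0475
```

```bash
python3 -c "
from s import *
st(); go([.5748,.1787,.130],-.234)
T=env.get_obs()['tool_pos']
out=[]
for c in('scene','top'):
  a=env.read_camera(c); p=proj(c,T);print(c,p,proj(c,[.5748,.1787,.1])); x,y=p.astype(int)
  out.append(cv2.resize(a[y-40:y+40,x-40:x+40],None,fx=5,fy=5,interpolation=cv2.INTER_CUBIC))
cv2.imwrite('pics/c3.png',np.hstack(out))"
```

```text
t 5.975 pos [0.5727 0.1759 0.1562] x [-0.0006 -0.0025 -1.    ] yaw -0.23676460633282898 F [-0.3777  0.8522 -0.2777] M [0.0198 0.0251 0.023 ] w 0.047482342121306045 
q [ 0.0665  0.5284 -0.5898  1.4669  0.3032  1.2393 -0.7963]
off [ 0.4371  0.0222 -0.0551] ang [-0.0158  0.0146 -0.0002]
scene [387.8451 216.5929] [388.0004 235.7961]
top [252.047  233.2482] [254.1974 235.8025]
```

View pics/c3.png

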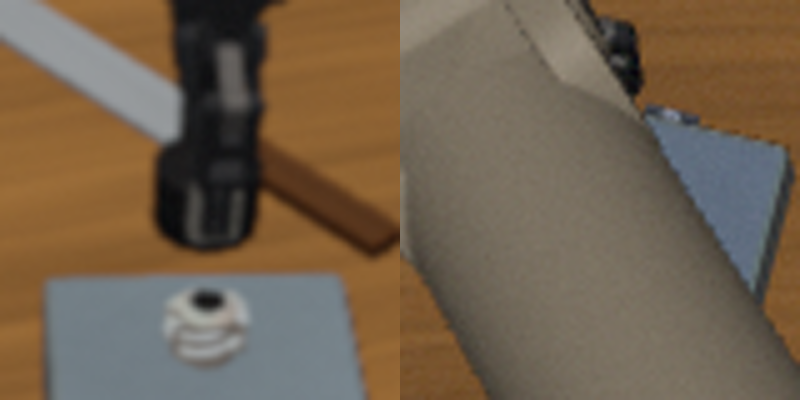

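```bash
python3 -c "
from s import *
a=env.read_camera('scene'); T=env.get_obs()['tool_pos']; z=T[2]-.0086
g=a.max(2).astype(int)
for r in range(208,228): print(r,g[r,374:404])
t=np.linspace(0,2*np.pi,200)
pts=np.array([proj('scene',[T[0]+R_*np.cos(q),T[1]+R_*np.sin(q),z+h]) for R_,h in((.024,0),(.024,.0215),(.025,.0215),(.025,.0335)) for q in t])
print('model left/right',pts[:,0].min(),pts[:,0].max(),'bottom',pts[:,1].max(),'top',pts[:,1].min(), 'skirt only',pts[:200,0].min(),pts[:200,0].max())
"
```

```text
208 [151 152 149 124  77  37  27  29  28  29  30  30  27  22  24  31  38  39
  40  41  38  30  23  21  33  57  80  86  87  89]
209 [152 152 147 117  65  31  29  28  30  28  28  28  23  22  27  40  45  47
  47  47  45  36  26  24  30  54  79  89  89  87]
210 [149 148 143 112  61  28  26  29  28  29  28  29  25  23  29  39  46  46
  46  45  43  34  25  24  29  54  80  90  91  88]
211 [145 145 139 109  59  27  28  28  27  29  31  36  29  24  29  36  41  40
  39  39  36  33  23  22  27  50  74  87  91  91]
212 [142 142 137 109  55  21  21  26  26  29  37  44  37  25  23  28  30  31
  30  30  29  25  22  20  22  43  62  74  84  88]
213 [143 142 137 106  52  15  15  17  23  28  42  56  48  31  22  24  25  23
  22  28  36  30  20  15  29  53  62  62  67  77]
214 [141 141 135 103  49  14  15  18  18  22  40  63  65  45  25  26  29  29
  25  37  56  47  22  14  48  90  93  75  62  62]
215 [140 140 135 104  49  13  14  15  14  17  39  68  71  50  27  26  32  29
  28  42  63  50  25  15  64 116 129 109  83  64]
216 [141 141 137 106  50  15  15  16  13  16  40  68  72  50  30  24  28  26
  26  4
[... 888 characters left out ...]
52  40  35  58  91 120 131 132 132 131 132]
224 [132 132 133 132 129 121 100  71  40  24  29  42  47  40  36  37  40  42
  42  43  50  74 102 119 129 132 133 134 135 137]
225 [133 133 132 133 133 132 125 108  85  69  60  53  48  40  36  38  46  52
  63  77  96 114 128 135 137 138 140 140 140 141]
226 [132 132 133 131 131 131 130 125 117 113 109 103  95  88  83  85  93 103
 114 124 131 136 139 140 142 142 142 142 143 142]
227 [130 129 130 128 128 128 127 128 128 129 129 128 127 126 126 127 130 133
 137 140 141 142 141 142 142 142 142 142 141 141]
model left/right 377.3850581029807 399.7385260451165 bottom 225.87666149876182 top 201.1976670798487 skirt only 377.44435263613184 398.3285763625237
```

send_rows(
  angular=[
    [0,0,0],
    [0,0,0],
    [0,0,0],
    [0,0,0],
    [0,0,0],
  ],
  offset=[
    [0.2,0.02,-0.055],
    [0.4,0.02,-0.055],
    [0.6,0.02,-0.055],
    [0.7,0.02,-0.055],
    [0.7,0.02,-0.055],
  ],
  fingers=[1,1,1,1,1],
)

```text
time: 6.75
tool_pos: [0.5735, 0.1816, 0.1141]
tool_rot: [1.378, 1.09, -1.38]
contact_force: [1.0, -0.6, -1.3]
grip_width: 0.0475
```

```bash
python3 -c "
from s import *
st(); go([.5746,.1790,.1016],-.234)"
```

```text
t 6.75 pos [0.5735 0.1816 0.1141] x [-0.0014 -0.0005 -1.    ] yaw -0.23325687682329996 F [ 0.9684 -0.5696 -1.3422] M [ 0.0176 -0.0083  0.0277] w 0.04752833669176322 
q [ 0.0519  0.5706 -0.5782  1.5131  0.328   1.1574 -0.8199]
off [0.2076 0.0278 0.0374] ang [0.0043 0.0047 0.0073]
```

send_rows(
  angular=[
    [0,0,0],
    [0,0,0],
    [0,0,0],
  ],
  offset=[
    [0.05,0.02,0.03],
    [0.1,0.02,0.03],
    [0.1,0.02,0.03],
  ],
  fingers=[1,1,1],
)

```text
time: 7.12
tool_pos: [0.5746, 0.1796, 0.1088]
tool_rot: [1.379, 1.09, -1.379]
contact_force: [-0.3, -0.4, -1.0]
grip_width: 0.0472
```

```bash
python3 -c "
from s import *
st(); go([.5746,.1790,.1016],-.234)
env.read_camera('scene');st()"
```

```text
t 7.125 pos [0.5746 0.1796 0.1088] x [-0.0002 -0.0002 -1.    ] yaw -0.23352732563850065 F [-0.339  -0.409  -0.9788] M [-0.007  -0.0218 -0.0022] w 0.04722449859721953 
q [ 0.0542  0.5756 -0.5759  1.5191  0.3315  1.1457 -0.8191]
off [0.1194 0.0016 0.0101] ang [0.0027 0.0011 0.001 ]
t 7.175 pos [0.5747 0.1797 0.1089] x [ 0. -0. -1.] yaw -0.2334449250073468 F [-0.834  -0.0679 -0.8272] M [-0.0069  0.0016 -0.0399] w 0.047592471235087024 
q [ 0.0542  0.5755 -0.576   1.519   0.3315  1.1457 -0.8191]
```

send_rows(
  angular=[
    [0,0,0],
    [0,0,0],
    [0,0,0],
    [0,0,0],
  ],
  offset=[
    [0.03,0,0.01],
    [0.07,0,0.01],
    [0.1,0,0.01],
    [0.1,0,0.01],
  ],
  fingers=[1,1,1,1],
)

```text
time: 7.68
tool_pos: [0.5744, 0.1791, 0.1026]
tool_rot: [1.379, 1.09, -1.38]
contact_force: [0.5, -1.3, -1.1]
grip_width: 0.0473
```

send_rows(
  angular=[
    [0,0,0],
    [0,0,0],
  ],
  offset=[
    [0.025,0,0],
    [0.025,0,0],
  ],
  fingers=[1,1],
)

```text
time: 7.92
tool_pos: [0.5745, 0.1791, 0.1012]
tool_rot: [1.379, 1.09, -1.379]
contact_force: [0.4, 0.5, 0.3]
grip_width: 0.0475
```

send_rows(
  angular=[
    [0,0,0],
    [0,0,0],
  ],
  offset=[
    [0.02,0,0],
    [0.02,0,0],
  ],
  fingers=[1,1],
)

```text
time: 8.18
tool_pos: [0.5745, 0.1791, 0.1001]
tool_rot: [1.379, 1.09, -1.379]
contact_force: [-0.8, -0.7, -0.1]
grip_width: 0.0475
```

send_rows(
  angular=[
    [0,0,0],
    [0,0,0],
  ],
  offset=[
    [0.02,0,0],
    [0.02,0,0],
  ],
  fingers=[1,1],
)

```text
time: 8.43
tool_pos: [0.5745, 0.1791, 0.0988]
tool_rot: [1.379, 1.09, -1.379]
contact_force: [-0.1, 0.5, 0.0]
grip_width: 0.0472
```

send_rows(
  angular=[
    [0,0,0],
    [0,0,0],
  ],
  offset=[
    [0.02,0,0],
    [0.02,0,0],
  ],
  fingers=[1,1],
)

```text
time: 8.68
tool_pos: [0.5745, 0.1791, 0.0977]
tool_rot: [1.379, 1.09, -1.379]
contact_force: [-0.5, 0.7, -0.6]
grip_width: 0.0476
```

send_rows(
  angular=[
    [0,0,0],
    [0,0,0],
  ],
  offset=[
    [0.015,0,0],
    [0.015,0,0],
  ],
  fingers=[1,1],
)

```text
time: 8.93
tool_pos: [0.5745, 0.1791, 0.0968]
tool_rot: [1.379, 1.09, -1.379]
contact_force: [-0.8, -0.1, -0.6]
grip_width: 0.0469
```

send_rows(
  angular=[
    [0,0,0],
    [0,0,0],
  ],
  offset=[
    [0.015,0,0],
    [0.015,0,0],
  ],
  fingers=[1,1],
)

```text
time: 9.18
tool_pos: [0.5745, 0.1791, 0.0959]
tool_rot: [1.379, 1.09, -1.379]
contact_force: [0.1, -0.2, -0.5]
grip_width: 0.047
```

send_rows(
  angular=[
    [0,0,0],
    [0,0,0],
  ],
  offset=[
    [0.015,0,0],
    [0.015,0,0],
  ],
  fingers=[1,1],
)

```text
time: 9.43
tool_pos: [0.5745, 0.1791, 0.095]
tool_rot: [1.379, 1.09, -1.379]
contact_force: [0.3, 0.1, -0.6]
grip_width: 0.0473
```

send_rows(
  angular=[
    [0,0,0],
    [0,0,0],
  ],
  offset=[
    [0.015,0,0],
    [0.015,0,0],
  ],
  fingers=[1,1],
)

```text
time: 9.68
tool_pos: [0.5745, 0.1791, 0.0941]
tool_rot: [1.379, 1.09, -1.379]
contact_force: [-0.2, -0.0, -0.2]
grip_width: 0.0473
```

send_rows(
  angular=[
    [0,0,0],
    [0,0,0],
  ],
  offset=[
    [0.015,0,0],
    [0.015,0,0],
  ],
  fingers=[1,1],
)

```text
time: 9.93
tool_pos: [0.5745, 0.1791, 0.0932]
tool_rot: [1.379, 1.09, -1.379]
contact_force: [-0.3, 0.2, -1.9]
grip_width: 0.047
```

send_rows(
  angular=[
    [0,0,0],
    [0,0,0],
  ],
  offset=[
    [0.015,0,0],
    [0.015,0,0],
  ],
  fingers=[1,1],
)

```text
time: 10.18
tool_pos: [0.5747, 0.1792, 0.0924]
tool_rot: [1.379, 1.09, -1.379]
contact_force: [0.2, 0.0, -1.1]
grip_width: 0.0472
```

```bash
python3 -c "
from s import *
st()
a=env.read_camera('scene'); T=env.get_obs()['tool_pos']; p=proj('scene',T); x,y=p.astype(int);print(p,x-40,y-40, proj('scene',[.5746,.179,.084]),proj('scene',[.5746,.179,.089]))
cv2.imwrite('pics/c4.png',cv2.resize(a[y-40:y+40,x-40:x+40],None,fx=7,fy=7,interpolation=cv2.INTER_CUBIC))"
```

```text
t 10.175 pos [0.5747 0.1792 0.0924] x [ 0.0002  0.0001 -1.    ] yaw -0.23337600293410835 F [ 0.2331  0.0274 -1.067 ] M [-0.0063 -0.0521  0.0147] w 0.04720579296241637 
q [ 0.0515  0.5913 -0.5697  1.538   0.3419  1.1129 -0.8266]
[387.9937 238.1816] 347 198 [387.729 240.896] [387.8422 239.2883]
```

View pics/c4.png

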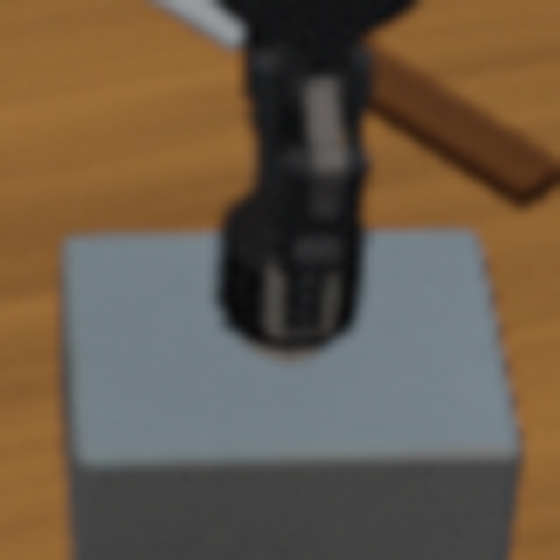

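send_rows(
  angular=[
    [0,0,0],
    [0,0,0],
  ],
  offset=[
    [0.015,0,0],
    [0.015,0,0],
  ],
  fingers=[1,1],
)

```text
time: 10.48
tool_pos: [0.5747, 0.1793, 0.0921]
tool_rot: [1.379, 1.089, -1.379]
contact_force: [-1.0, 0.7, 3.3]
grip_width: 0.0477
```

send_rows(
  angular=[
    [0,0,0],
    [0,0,0],
  ],
  offset=[
    [0.01,0,0],
    [0.01,0,0],
  ],
  fingers=[1,1],
)

```text
time: 10.72
tool_pos: [0.5747, 0.1793, 0.092]
tool_rot: [1.379, 1.089, -1.378]
contact_force: [-1.6, -1.4, 7.0]
grip_width: 0.0473
```

send_rows(
  angular=[
    [0.4,0,0],
    [0.8,0,0],
    [1.2,0,0],
    [1.2,0,0],
  ],
  offset=[
    [0,0,0],
    [0,0,0],
    [0,0,0],
    [0,0,0],
  ],
  fingers=[1,1,1,1],
)

```text
time: 11.22
tool_pos: [0.5758, 0.1795, 0.092]
tool_rot: [1.529, 0.965, -1.524]
contact_force: [-0.1, -0.2, 5.4]
grip_width: 0.0473
```

```bash
python3 -c "
from s import *
st()"
```

```text
t 11.225 pos [0.5758 0.1795 0.092 ] x [ 0.0031  0.0006 -1.    ] yaw -0.44231416019399095 F [-0.0524 -0.2039  5.3831] M [-0.1058 -0.0791 -0.0504] w 0.04732646014449721 
q [ 0.0209  0.5811 -0.5213  1.5393  0.3123  1.1017 -1.013 ]
```

send_rows(
  angular=[
    [0.5,0,0],
    [1.0,0,0],
    [1.5,0,0],
    [1.5,0,0],
  ],
  offset=[
    [0,0,0],
    [0,0,0],
    [0,0,0],
    [0,0,0],
  ],
  fingers=[1,1,1,1],
)

```text
time: 11.72
tool_pos: [0.576, 0.179, 0.0915]
tool_rot: [1.708, 0.789, -1.702]
contact_force: [3.1, -0.7, 4.6]
grip_width: 0.0473
```

```bash
python3 -c "
from s import *
st(); go([.5746,.179,.092],-.7)"
```

```text
t 11.725 pos [0.576  0.179  0.0915] x [ 0.003   0.0001 -1.    ] yaw -0.7030336242492728 F [ 3.1371 -0.734   4.6347] M [-0.2153 -0.3884 -0.0206] w 0.04733637725035529 
q [-0.0171  0.5696 -0.4615  1.5412  0.2752  1.0927 -1.2452]
off [-0.0077 -0.0167  0.0152] ang [-0.0174 -0.0115 -0.0126]
```

send_rows(
  angular=[
    [0.6,0,0],
    [1.2,0,0],
    [1.8,0,0],
    [2.4,0,0],
    [2.4,0,0],
  ],
  offset=[
    [0.005,-0.005,0.005],
    [0.01,-0.01,0.01],
    [0.015,-0.01,0.01],
    [0.02,-0.01,0.01],
    [0.02,-0.01,0.01],
  ],
  fingers=[1,1,1,1,1],
)

```text
time: 12.35
tool_pos: [0.5732, 0.179, 0.09]
tool_rot: [1.971, 0.45, -1.973]
contact_force: [0.3, -1.5, 5.6]
grip_width: 0.0475
```

```bash
python3 -c "
from s import *
st(); go([.5746,.179,.092],-1.1)"
```

```text
t 12.35 pos [0.5732 0.179  0.09  ] x [-0.0009 -0.0005 -1.    ] yaw -1.1217109741112348 F [ 0.2818 -1.5074  5.6136] M [-0.1598  0.238  -0.0025] w 0.047491285036488605 
q [-0.0795  0.553  -0.3672  1.5492  0.2156  1.0806 -1.6204]
off [-0.0338  0.0097 -0.021 ] ang [-0.1244  0.0061 -0.0005]
```

send_rows(
  angular=[
    [0.6,0,0],
    [1.2,0,0],
    [1.8,0,0],
    [2.4,0,0],
    [2.4,0,0],
  ],
  offset=[
    [0.005,0,-0.005],
    [0.01,0.005,-0.01],
    [0.017,0.005,-0.01],
    [0.024,0.005,-0.01],
    [0.024,0.005,-0.01],
  ],
  fingers=[1,1,1,1,1],
)

```text
time: 12.98
tool_pos: [0.5736, 0.1799, 0.0884]
tool_rot: [2.205, 0.035, -2.207]
contact_force: [-2.2, -0.9, 4.7]
grip_width: 0.0471
```

```bash
python3 -c "
from s import *
st(); go([.5746,.179,.092],-1.5)"
```

```text
t 12.975 pos [0.5736 0.1799 0.0884] x [-0.0012  0.0006 -1.    ] yaw -1.5397868947907285 F [-2.1901 -0.9416  4.736 ] M [0.1015 0.3206 0.0106] w 0.04712991418651362 
q [-0.1436  0.5434 -0.273   1.5517  0.1585  1.0693 -1.9954]
off [-0.0603  0.0148 -0.0158] ang [-0.228   0.0069  0.0038]
```

send_rows(
  angular=[
    [0.3,0,0],
    [0.6,0,0],
    [0.9,0,0],
    [0.9,0,0],
  ],
  offset=[
    [0.003,0,0],
    [0.006,0,0],
    [0.01,0,0],
    [0.01,0,0],
  ],
  fingers=[1,1,1,1],
)

```text
time: 13.48
tool_pos: [0.5736, 0.1801, 0.0878]
tool_rot: [-2.155, 0.135, 2.158]
contact_force: [-1.3, 0.2, 5.5]
grip_width: 0.0472
```

```bash
python3 -c "
from s import *
st(); go([.5746,.179,.092],-1.7)"
```

```text
t 13.475 pos [0.5736 0.1801 0.0878] x [-0.0013  0.001  -1.    ] yaw -1.696462397985109 F [-1.2681  0.2234  5.4996] M [0.1171 0.3146 0.051 ] w 0.04720626898772841 
q [-0.1674  0.5402 -0.2381  1.5533  0.1374  1.0655 -2.1361]
off [-0.0697  0.0162 -0.0188] ang [0.0203 0.0081 0.005 ]
```

send_rows(
  angular=[
    [0.3,0,0],
    [0.6,0,0],
    [0.6,0,0],
  ],
  offset=[
    [0.003,0,0],
    [0.006,0,0],
    [0.006,0,0],
  ],
  fingers=[1,1,1],
)

```text
time: 13.85
tool_pos: [0.5742, 0.1798, 0.0876]
tool_rot: [-2.101, 0.24, 2.101]
contact_force: [-0.1, 0.1, 5.5]
grip_width: 0.0477
```

```bash
python3 -c "
from s import *
st()"
```

```text
t 13.85 pos [0.5742 0.1798 0.0876] x [ 0.      0.0002 -1.    ] yaw -1.7988763457883352 F [-0.1114  0.0637  5.5105] M [-0.0375  0.2385  0.5499] w 0.04772141406854476 
q [-0.1836  0.5383 -0.2145  1.5539  0.1251  1.0628 -2.2285]
```

send_rows(
  angular=[
    [-0.15,0,0],
    [-0.15,0,0],
  ],
  offset=[
    [-0.003,0,0],
    [-0.003,0,0],
  ],
  fingers=[1,1],
)

```text
time: 14.1
tool_pos: [0.5743, 0.1795, 0.0875]
tool_rot: [-2.113, 0.217, 2.113]
contact_force: [0.2, 0.3, 4.3]
grip_width: 0.047
```

```bash
python3 -c "
from s import *
st()"
```

```text
t 14.1 pos [0.5743 0.1795 0.0875] x [-0.0001  0.0006 -1.    ] yaw -1.7761360367877623 F [0.2287 0.3    4.2831] M [0.0543 0.1097 0.2034] w 0.046952076353603316 
q [-0.1791  0.539  -0.22    1.5538  0.1278  1.0629 -2.2072]
```

send_rows(
  angular=[
    [0,0,0],
    [0,0,0],
    [0,0,0],
    [0,0,0],
    [0,0,0],
  ],
  offset=[
    [0,0,0],
    [0,0,0],
    [0,0,0],
    [0,0,0],
    [0,0,0],
  ],
  fingers=[0,-0.5,-1,-1,-1],
)

```text
time: 14.72
tool_pos: [0.5743, 0.1789, 0.0872]
tool_rot: [-2.112, 0.22, 2.113]
contact_force: [-0.2, -0.4, -0.5]
grip_width: 0.0854
```

```bash
python3 -c "
from s import *
st()"
```

```text
t 14.725 pos [0.5743 0.1789 0.0872] x [-0.0004 -0.0002 -1.    ] yaw -1.7782492106231118 F [-0.2369 -0.3604 -0.462 ] M [0.002  0.0213 0.0357] w 0.08537847123397746 
q [-0.1794  0.5392 -0.2187  1.5541  0.1279  1.0628 -2.2085]
```

send_rows(
  angular=[
    [0,0,0],
    [0,0,0],
    [0,0,0],
    [0,0,0],
    [0,0,0],
  ],
  offset=[
    [-0.4,0,0],
    [-0.9,0,0],
    [-1.5,0,0],
    [-2,0,0],
    [-2,0,0],
  ],
  fingers=[-1,-1,-1,-1,-1],
)

```text
time: 15.35
tool_pos: [0.5763, 0.1799, 0.2106]
tool_rot: [-2.118, 0.217, 2.104]
contact_force: [-0.3, 0.3, -0.4]
grip_width: 0.085
```

```bash
python3 -c "
from s import *
from m import sil
st()
a=env.read_camera('scene'); p=proj('scene',[.5746,.179,.0795]);x,y=p.astype(int)
g=a.max(2)[y-30:y+30,x-25:x+25]; n,l,s,ce=cv2.connectedComponentsWithStats((g<75).astype(np.uint8)); k=l[28,25];print(s[k],ce[k]+[x-25,y-30])
for z in(.0795,.084,.089): print(z,sil('scene',(.5746,.179),[(.024,z),(.025,z+.0215),(.025,z+.0335)]))
cv2.imwrite('pics/c5.png',cv2.resize(a[y-50:y+40,x-45:x+45],None,fx=6,fy=6,interpolation=cv2.INTER_CUBIC))"
```

```text
t 15.35 pos [0.5763 0.1799 0.2106] x [ 0.0064  0.0021 -1.    ] yaw -1.7779769636450435 F [-0.3292  0.2981 -0.3711] M [ 0.0037  0.0114 -0.034 ] w 0.08502689102003808 
q [-0.1748  0.4398 -0.2297  1.3893  0.1008  1.3171 -2.186 ]
[ 16  14  21  23 406] [387.8941 237.1675]
0.0795 (array([388.0372, 236.7635]), 444.41505373828113)
0.084 (array([388.14 , 235.299]), 446.28091626497917)
0.089 (array([388.2547, 233.6637]), 448.363275624346)
```

View pics/c5.png

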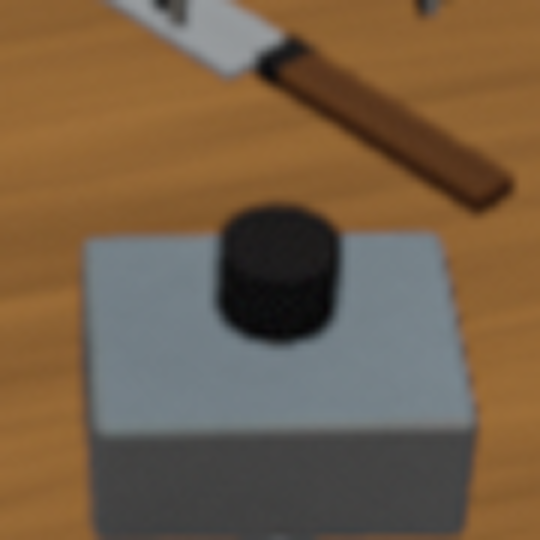

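The picture shows the cap upright on the neck around pixel (388, 237). That matches the model at full depth (236.8) and not at the thread starts (235.3). The gripper is open and clear.

```bash
python3 -c "
from rig import env
print(env.sign_off())"
```

```text
the job is handed in; nothing more can be done
None
```

The black cap is back on the filler neck and screwed down to its stop. I let go of it and handed the job in at about 15 s of the 72 s allowed; the hand-in gives no verdict.

**Thread start:** I did not need the backward search. Lowered straight down, the cap met nothing until about 16 mm below the rim, which is the dropped-in height. It happened to come down lined up with the starts.

**Screwing home:** It turned forward about 1.56 rad under roughly 5 N of press, and the tool sank about 4.5 mm to the hard stop.

**Last checks:**
- **Depth:** The final picture shows the cap upright. Its image centre fits the model at full depth (row 237.2 seen, 236.8 expected at the stop, 235.3 at the starts).
- **Release:** The gripper is open and about 12 cm above where it let go, with only sensor noise on the force reading.
- **Bystanders:** I felt no contact with any of them, but I did not measure their positions again afterwards.

**Over the limits you gave:**
- **Torque:** It reached 0.55 N m on the last small step into the stop, above your 0.3 N m. I backed it off to 0.20 N m before letting go.
- **Press:** It touched 7 N once, just above the 3 to 6 N range. The wrist force never came near the 60 N that counts as forcing the threads.

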